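Uncover the slide housing and present the slide by its frosted end

ROBOT

A 7-joint arm with a two-finger parallel gripper is mounted at the origin on a cart in front of the work surface, level with it; the furniture and walls round the work are solid. World frame = base frame: x ahead of the robot, y to its left, z up, the work surface at z = 0. Lengths are in m, angles in degrees, forces in N, time in s.
With the tool pointing down it reaches from about 0.425 to 0.875 m from the base axis. Payload 4.7 kg.
Tool frame: the origin (TCP) lies between the finger pads; the fingertips stand 8 mm ahead of it and the grasp point (between the pads) lies 11 mm behind it; z points along the fingers, y is the line along which they close (so a half turn about z gives the same grasp; the last joint's range is limited). The gripper opens to 87 mm and grips with 3 to 60 N. Pads are 19 mm wide; open, the fingers measure 117 mm over their backs; the gripper's body (75 mm by 190 mm) begins 51 mm behind the grasp point.
Start: joints at [67.214, 18.392, -4.016, 83.108, 1.295, 78.541, -3.26], TCP at [0.26, -0.596, 0.231] pointing down, gripper open.
Joint ranges: [-163.93, 163.93], [-17.29, 119.83], [-79.2, 71.16], [3.27, 140.29], [-89.18, 269.18], [5.43, 117.66], [-154.24, 154.24]. Speed limits (degrees/s): [147.25, 147.25, 180, 180, 180, 180, 180].

INTERFACE

Orientations are given as [roll, pitch, yaw] about the fixed x, y, z axes, in that order (R = Rz(yaw) Ry(pitch) Rx(roll)).
In Python, from cell import env, viewer gives the robot as it stands. The module is installed in compiled form; this text tells all that it offers.
- The arm moves only by the tool arm_command, never from a script. Its argument "series" is a list of rows, each a list of 2 entries, a list of its own where there are three numbers: the shift along the tool's x, y, z in mm, then the turn about the tool's z in rad. A call has exactly 5 rows; each row is the pose to reach, as a shift and turn from the pose commanded when the call began, along the tool's axes at that moment; what a row does not reach only later rows make up. A row lasts 1/10 s, in which the tool goes at most 50 mm and 8.59 degrees, less where a joint would pass 70% of its speed; a pose out of reach is approached as far as the arm can. A call with a gripper value outside its range is refused whole. "grip" is the gripper command: -1 is fully open, 1 is shut, values between are in proportion, set as the call begins (left out, the last holds). The fingers move at their own pace and stop on an object; "grip_force" is the grip in N (left out, the last holds). Time passes only in rows, so rows that repeat a pose let the fingers close, or fill a call up. It gives the time, the measured TCP pose, the force, the opening and the grip force at its end, in the units of the state.
- env.get_obs(): the state, without advancing time (a new reading comes with each control period).
- viewer.read_camera(name): name is "side" or "top"; returns (picture, depth): 384x512x3 uint8, blue, green, red; 384x512 float32, m along the optical axis (not along the pixel's ray), 0 where there is no reading.
- viewer.calibration(name): a dict with "K" (3x3 intrinsics, pixels), "dist" ([k1, k2, p1, p2, k3] as OpenCV has them; the pictures are not rectified), "T" (4x4, takes a point from camera to world coordinates). Camera axes: x right, y up, looking along -z (the intrinsics and any distortion apply to the point x, -y, -z); pixel columns grow to the right and rows downward; lengths in m; the calibration is good to about 2 mm. A picture is of the moment at which its call begins. calibration takes no time and is no camera call.
- env.sign_off(): hands the job in; it is judged then, once.
The state is a dict: "time_s": time; "qpos": joint angles; "joint_velocities": joint speeds; "effort": joint torques, N m; "tool_pos": TCP position; "tool_rot": TCP orientation; "force": force on the tool from outside, world axes, zero at the start; "wrist_torque": the same for the moment, N m; "grip_width": finger opening in m; "grasp_force": force on a finger pad.
Only numpy, scipy, OpenCV 4.12 (cv2) and the standard library are available. Lean on these libraries where they do the work, as an engineer would, in place of code of your own. Each camera call takes 0.05 s, during which the arm holds its last target. There are 200 camera calls.

TASK

Lift the cover plate off the two pins of the slide housing and lay it flat, handle up, on the dark mat (do not drop it). Then find the frosted end of the glass slide inside by its small corner notch, take the slide by the other, plain half, lift it out and hold it still in the air for reading, at least 15 cm above the worktop, label side up, with the frosted end as the high end, raised about 30 degrees and not rolled sideways. Finish while still holding it like that; leave the other things on the bench where they are.

Things in the scene. Friction and masses are not known exactly. Their poses are not given: they have to be found in the camera images.
- housing: grey open slide housing, fixed, 166 x 166 mm, 30 mm high, inside 130 x 130 mm, its floor 6 mm above the worktop; in the middle a round rubber rest, 40 mm across, top 16 mm above the worktop. Two 6 mm pins stand 10 mm above the rim at y = +73 and -73 mm of its frame. Origin: centre of the underside, z up. Housing and mat may change sides.
- cover_handle (a point): aluminium cover plate, loose, 166 x 166 x 5 mm, 0.22 kg, on the housing's rim, with two 9 mm holes over the pins (lift straight up 12 mm to clear them). Its black bridge handle is a bar 70 mm long (x), 12 mm wide (y), 12 mm high, on feet 28 mm either side of the middle. The point is the bar's centre, 26 mm above the plate's underside, 21 mm above its top; z up.
- slide_center (a point): glass slide, loose, 100 x 40 x 8 mm (x, y, z), 0.06 kg, lying label side (+z) up on the round rest in the housing, turned any way. The point is its centre, half-way up. +x points to the frosted end, its last 30 mm, with a 12 mm square notch cut from one corner (+x, -y); the plain end has whole corners. Grip it across its 40 mm width; beside the rest 10 mm are free under it.
- mat: flat dark rubber mat fixed on the worktop, 180 x 180 mm, 3 mm thick, where the cover is laid. Origin: centre of the underside, on the worktop, z up.
- film_box: small white carton with a purple stripe, 55 x 115 x 55 mm, bystander; origin at the centre of its underside
- label_tape: yellow roll of tape lying flat, 80 mm across, 19 mm high, bystander; origin at the centre of its underside
- beaker_50: small glass beaker, 50 mm across, 60 mm high, bystander; origin at the centre of its underside

How it is judged (in metres and radians):
On the way, in this order (a step that is already met when the one before it is completed fails the run):
1. the cover is lifted clear of the pins while the slide stays in the housing (z of cover_handle in the frame of housing above 0.072 m and height (world z) of slide_center below 0.03 m and contact force between the fingers and cover above 0.5 N), for 0.1 s.
2. the cover lies flat on the mat, handle up, let go, with the slide still in the housing (horizontal distance between cover_handle and mat below 0.06 m and height (world z) of cover_handle below 0.033 m and angle between cover_handle's own z axis and vertical below 0.08 rad and contact force between each of the arm, the fingers and cover below 0.1 N and linear speed of cover below 0.02 m/s and height (world z) of slide_center below 0.03 m), for 0.2 s.
3. the slide is gripped by its plain half and lifted out of the housing (height (world z) of slide_center above 0.06 m and contact force between the fingers and slide above 0.5 N and x of the grasp point in the frame of slide_center below 0.002 m), for 0.1 s.
At the end, for the whole second after the job is handed in: The slide is held still by the fingers on its plain half, its centre 145 mm or more above the worktop, label up, frosted end raised 16 to 44 degrees, its width level within 13 degrees; the cover lies flat on the mat (within 60 mm of its middle), handle up, let go and at rest (height (world z) of slide_center above 0.145 m and angle between slide_center's own x axis and vertical between 0.8 and 1.29 rad and angle between slide_center's own y axis and vertical between 1.33 and 1.81 rad and angle between slide_center's own z axis and vertical below 0.9 rad and x of the grasp point in the frame of slide_center below 0.002 m and contact force between the fingers and slide above 0.5 N and linear speed of slide below 0.03 m/s and horizontal distance between cover_handle and mat below 0.06 m and height (world z) of cover_handle below 0.033 m and angle between cover_handle's own z axis and vertical below 0.08 rad and contact force between the fingers and cover below 0.1 N and linear speed of cover below 0.02 m/s); the arm keeps its last pose, push and grip.
It fails at once if the cover is dropped (linear speed of cover above 0.7 m/s and contact force between the fingers and cover below 0.1 N).
It fails at once if a bystander is moved by more than 30 mm (distance of any of film_box, label_tape, beaker_50 from where it was at the start of the episode above 0.03 m).
It also fails if it takes over 51 s, if anything falls off the work surface, if the arm or the gripper's body presses on something with over 40 N, if the wrist force passes 120 N, or if a joint passes its speed limit or range.

## Working session

There is one attempt and no reset: what is moved stays moved. The work goes in short steps, Python scripts to look and compute and a tool call to move; the robot and the scene stay as the last step left them, time stands still between calls to the robot, and variables do not carry over. Pictures are saved under pics/ and viewed, at most 10 in all, crops included, and the job is handed in when it is done.

Besides the shell and the picture viewer there is one more tool, called after "Call:" by a JSON object that holds its "name" and its "arguments", one argument or row to a line. arm_command: Moves the arm, as the interface text tells. Its arguments: {"type":"object","properties":{"series":{"type":"array"},"grip":{"type":"number"},"grip_force":{"type":"number"}},"required":["series"]}

```bash
mkdir -p pics; cat > h.py <<'E'
import numpy as np, cv2
from cell import env, viewer
from scipy.spatial.transform import Rotation as R
def px2w(c,u,v,d=None,z=None):
    k=viewer.calibration(c); K=np.array(k["K"]);T=np.array(k["T"])
    p=cv2.undistortPoints(np.array([[[u,v]]],float),K,np.array(k["dist"],float))[0,0]
    r=np.array([p[0],-p[1],-1.])
    o=T[:3,3]; w=T[:3,:3]@r
    if d is None: d=(z-o[2])/w[2]
    return o+d*w
def state():
    o=env.get_obs()
    print({k:np.round(o[k],3).tolist() for k in("time_s","qpos","tool_pos","tool_rot","force","grip_width","grasp_force")})
E
python3 - <<'E'
from h import *
state()
for c in("top","side"):
    i,d=viewer.read_camera(c); cv2.imwrite(f"pics/{c}1.png",cv2.resize(i,(768,576))); np.save(f"{c}1.npy",d)
    print(np.round(viewer.calibration(c)["T"],3).tolist())
E
```

```text
{'time_s': 0.0, 'qpos': [67.213, 18.439, -4.015, 83.174, 1.295, 78.542, -3.261], 'tool_pos': [0.26, -0.595, 0.229], 'tool_rot': [-179.89, 0.006, 23.596], 'force': [0.643, -0.373, 0.642], 'grip_width': 0.087, 'grasp_force': 0.0}
[[0.013, 0.985, -0.174, 0.355], [-1.0, 0.017, 0.022, 0.126], [0.025, 0.174, 0.984, 1.385], [0.0, 0.0, 0.0, 1.0]]
[[0.986, -0.097, 0.139, 0.795], [0.169, 0.582, -0.796, -0.932], [-0.004, 0.808, 0.59, 0.81], [0.0, 0.0, 0.0, 1.0]]
```

View pics/top1.png

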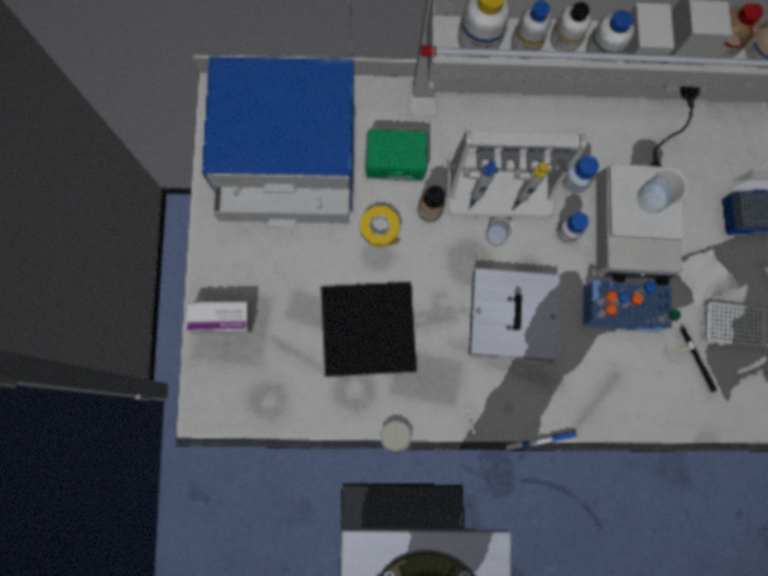

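View pics/side1.png

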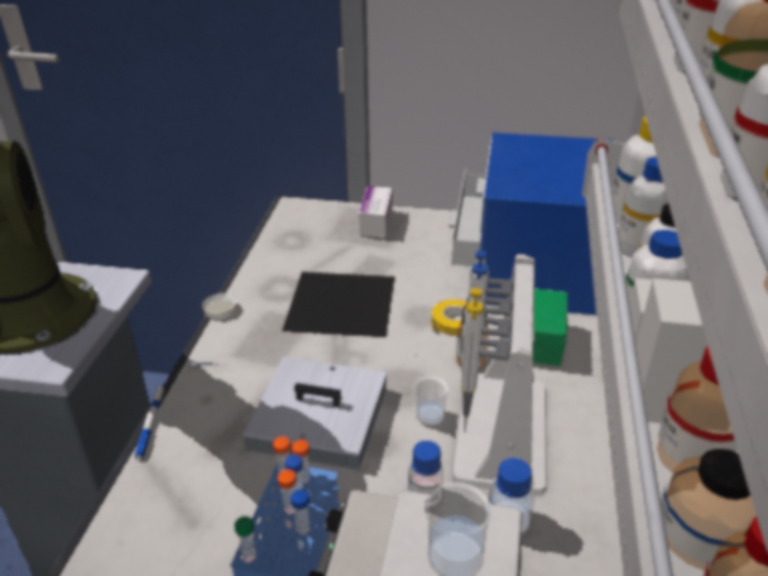

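The top view shows the cover with its handle at about (518,312), handle ends (518,293) and (517,330). The pins are at (478,311) and (555,316). The mat corners are (321,286), (411,282), (416,371) and (326,376). The side view agrees, with the beaker behind the housing. All of these are at 1.5x scale.

```bash
python3 - <<'E'
from h import *
d=np.load("top1.npy"); i=cv2.imread("pics/top1.png"); g=cv2.cvtColor(i,cv2.COLOR_BGR2GRAY)
m=np.array([px2w("top",u/1.5,v/1.5,z=.003)for u,v in((321,286),(411,282),(416,371),(326,376))])
print("mat",m.round(3).tolist(),m.mean(0).round(3),np.linalg.norm(np.diff(m,axis=0),axis=1))
for n,u,v,z in(("h",518,312,.062),("p1",478,311,.038),("p2",555,316,.038),("beaker",498,230,.0),("roll",380,226,.019),("far",518,293,.062),("near",517,330,.062)):
    print(n,px2w("top",u/1.5,v/1.5,z=z).round(3), px2w("top",u/1.5,v/1.5,d=d[int(v/1.5),int(u/1.5)]).round(3))
c=np.array([px2w("top",u/1.5,v/1.5,z=.035)for u,v in((475,267),(559,268),(555,358),(471,355))])
print("cover",c.round(3).tolist(),c.mean(0).round(3))
# handle region: dark in the middle of the plate
w=(g[280:345,495:540]<60).astype(np.uint8); n,l,s,ce=cv2.connectedComponentsWithStats(w); k=1+s[1:,4].argmax(); print(s[k],ce[k]+[495,280])
pts=np.argwhere(l==k)[:,::-1].astype(np.float32)+[495,280]; W=np.array([px2w("top",u/1.5,v/1.5,z=.058)[:2] for u,v in pts])
print(W.mean(0),W.min(0),W.max(0)); ev=np.linalg.eigh(np.cov(W.T))[1][:,1]; print("handle yaw",np.degrees(np.arctan2(ev[1],ev[0])))
cv2.imwrite("pics/crop1.png",cv2.resize(i[240:390,300:580],None,fx=2.8,fy=2.8,interpolation=cv2.INTER_CUBIC))
E
```

```text
mat [[0.614, 0.207, 0.003], [0.625, 0.029, 0.003], [0.449, 0.019, 0.003], [0.437, 0.193, 0.003]] [0.531 0.112 0.003] [0.17848197 0.17631494 0.17483148]
h [ 0.559 -0.17   0.062] [ 0.559 -0.169  0.067]
p1 [ 0.564 -0.098  0.038] [ 0.564 -0.098  0.038]
p2 [ 0.556 -0.248  0.038] [ 0.556 -0.248  0.038]
beaker [ 0.736 -0.147  0.   ] [ 0.731 -0.144  0.017]
roll [0.734 0.092 0.019] [ 0.742  0.092 -0.008]
far [ 0.596 -0.171  0.062] [ 0.602 -0.178  0.031]
near [ 0.525 -0.168  0.062] [ 0.528 -0.173  0.037]
cover [[0.651, -0.094, 0.035], [0.652, -0.26, 0.035], [0.475, -0.246, 0.035], [0.479, -0.084, 0.035]] [ 0.564 -0.171  0.035]
[ 18  14   8  35 186] [517.45698925 311.3172043 ]
[ 0.56130571 -0.1702872 ] [ 0.52916693 -0.17586515] [ 0.59479126 -0.1611225 ]
handle yaw 176.38781055108686
```

View pics/crop1.png

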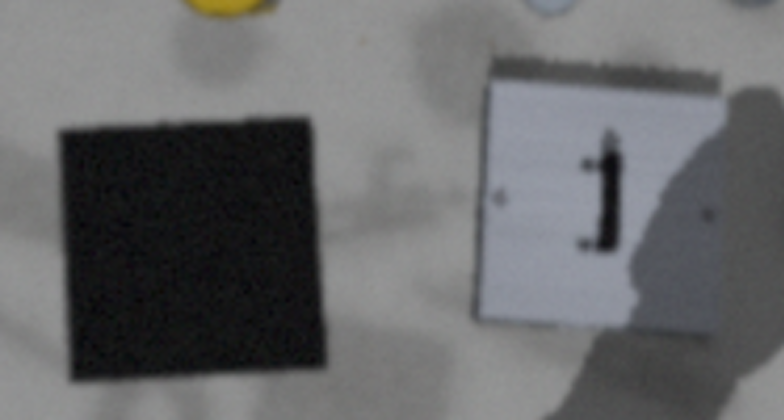

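Call:
{"name": "arm_command", "arguments": {
  "series": [
    [[36,-22,0],0],
    [[72,-44,0],0],
    [[108,-66,0],0],
    [[144,-88,0],0],
    [[180,-108,0],0]
  ],
  "grip": -1
}}

```text
time_s: 0.6
tool_pos: [0.3824, -0.4229, 0.2302]
tool_rot: [-180.0, 0.0, 23.6]
force: [0.9, 0.2, 0.7]
grip_width: 0.0871
grasp_force: 0.0
```

Call:
{"name": "arm_command", "arguments": {
  "series": [
    [[36,-22,0],0.1],
    [[72,-44,0],0.2],
    [[108,-66,0],0.3],
    [[144,-88,0],0.4],
    [[180,-108,0],0.47]
  ]
}}

```text
time_s: 1.1
tool_pos: [0.5041, -0.2519, 0.2303]
tool_rot: [-180.0, 0.0, -3.5]
force: [0.3, -1.1, -0.5]
grip_width: 0.0873
grasp_force: 0.0
```

```bash
cat >> h.py <<'E'
def go(p,yaw=None):
    o=env.get_obs(); r=R.from_euler("xyz",o["tool_rot"],degrees=True)
    print("shift mm",(r.inv().apply(np.array(p)-o["tool_pos"])*1e3).round(1), "turn", None if yaw is None else round(float(np.radians((o["tool_rot"][2]-yaw+90)%180-90)),3))
E
python3 - <<'E'
from h import *
state(); go([.560,-.171,.09],-3.3)
E
```

```text
{'time_s': 1.1, 'qpos': [40.356, 8.819, -18.314, 95.196, 2.848, 76.471, -71.954], 'tool_pos': [0.504, -0.252, 0.23], 'tool_rot': [-179.997, 0.031, -3.531], 'force': [0.256, -1.063, -0.508], 'grip_width': 0.087, 'grasp_force': 0.0}
shift mm [ 50.9 -84.1 140.3] turn -0.004
```

Call:
{"name": "arm_command", "arguments": {
  "series": [
    [[13,-21,25],0],
    [[26,-42,50],0],
    [[39,-63,80],0],
    [[51,-84,110],0],
    [[51,-84,140],0]
  ]
}}

```text
time_s: 1.6
tool_pos: [0.5611, -0.1679, 0.0893]
tool_rot: [-179.8, -0.1, -3.0]
force: [-0.5, 0.2, 0.4]
grip_width: 0.0874
grasp_force: 0.0
```

```bash
python3 - <<'E'
from h import *
state()
a,d=viewer.read_camera("top"); b,_=viewer.read_camera("side")
A=cv2.resize(a[160:260,280:400],None,fx=3.3,fy=3.3,interpolation=3); B=cv2.resize(b[180:330,140:290],None,fx=2.6,fy=2.6,interpolation=3)
h=max(len(A),len(B)); f=lambda x:cv2.copyMakeBorder(x,0,h-len(x),0,0,0)
cv2.imwrite("pics/c2.png",np.hstack([f(A),f(B)])); print(A.shape,B.shape)
E
```

```text
{'time_s': 1.6, 'qpos': [32.5, 18.315, -21.529, 101.288, 7.341, 61.759, -84.515], 'tool_pos': [0.561, -0.168, 0.089], 'tool_rot': [-179.849, -0.06, -2.999], 'force': [-0.484, 0.199, 0.402], 'grip_width': 0.087, 'grasp_force': 0.0}
(330, 396, 3) (390, 390, 3)
```

View pics/c2.png

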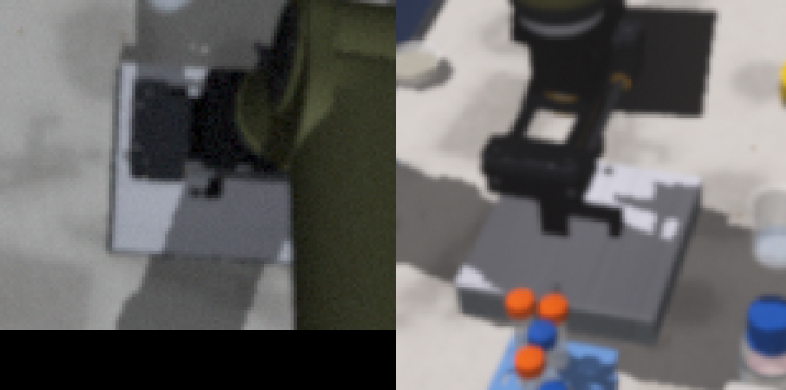

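The fingers straddle the bar in both views: the side view shows the near finger at about (555,215) in front of the bar. I'll descend now.

Call:
{"name": "arm_command", "arguments": {
  "series": [
    [[0,0,10],0],
    [[0,0,20],0],
    [[0,0,30],0],
    [[0,0,41],0],
    [[0,0,41],0]
  ]
}}

```text
time_s: 2.2
tool_pos: [0.5581, -0.1728, 0.0479]
tool_rot: [-180.0, 0.2, -3.4]
force: [-0.5, -1.1, -0.5]
grip_width: 0.0871
grasp_force: 0.0
```

```bash
python3 - <<'E'
from h import *
state(); go([.560,-.171,.048],-3.3)
E
```

```text
{'time_s': 2.2, 'qpos': [32.234, 20.968, -20.834, 103.181, 8.666, 57.568, -85.379], 'tool_pos': [0.558, -0.173, 0.048], 'tool_rot': [-179.969, 0.152, -3.358], 'force': [-0.468, -1.06, -0.513], 'grip_width': 0.087, 'grasp_force': 0.0}
shift mm [ 1.8 -1.9 -0.1] turn -0.001
```

Call:
{"name": "arm_command", "arguments": {
  "series": [
    [[0,0,0],0],
    [[0,0,0],0],
    [[0,0,0],0],
    [[0,0,0],0],
    [[0,0,0],0]
  ],
  "grip": 1,
  "grip_force": 30
}}

```text
time_s: 2.7
tool_pos: [0.5596, -0.1728, 0.0498]
tool_rot: [180.0, -0.0, -3.3]
force: [0.6, -0.3, -0.3]
grip_width: 0.0547
grasp_force: 0.0
```

Call:
{"name": "arm_command", "arguments": {
  "series": [
    [[0,0,0],0],
    [[0,0,0],0],
    [[0,0,0],0],
    [[0,0,0],0],
    [[0,0,0],0]
  ]
}}

```text
time_s: 3.2
tool_pos: [0.5594, -0.1723, 0.0495]
tool_rot: [-180.0, 0.0, -3.3]
force: [0.8, 7.6, 0.9]
grip_width: 0.0148
grasp_force: 4.6
```

Call:
{"name": "arm_command", "arguments": {
  "series": [
    [[0,0,0],0],
    [[0,0,0],0],
    [[0,0,0],0],
    [[0,0,0],0],
    [[0,0,0],0]
  ]
}}

```text
time_s: 3.7
tool_pos: [0.5596, -0.1707, 0.0495]
tool_rot: [-179.9, 0.0, -3.3]
force: [-0.6, 5.5, 1.6]
grip_width: 0.0113
grasp_force: 30.0
```

Call:
{"name": "arm_command", "arguments": {
  "series": [
    [[0,-2,0],0],
    [[0,-2,-4],0],
    [[0,-2,-10],0],
    [[0,-2,-16],0],
    [[0,-2,-24],0]
  ]
}}

```text
time_s: 4.2
tool_pos: [0.5591, -0.1719, 0.074]
tool_rot: [179.9, 0.0, -3.4]
force: [0.2, -0.2, -2.4]
grip_width: 0.0116
grasp_force: 30.0
```

Call:
{"name": "arm_command", "arguments": {
  "series": [
    [[0,0,-12],0],
    [[0,0,-26],0],
    [[0,0,-40],0],
    [[0,0,-50],0],
    [[0,0,-50],0]
  ]
}}

```text
time_s: 4.7
tool_pos: [0.5609, -0.1712, 0.126]
tool_rot: [179.9, -0.2, -3.3]
force: [-0.2, 1.1, -1.3]
grip_width: 0.0115
grasp_force: 30.0
```

```bash
python3 - <<'E'
from h import *
state(); go([.531,.112,.123],4.5)
a,d=viewer.read_camera("top"); b,_=viewer.read_camera("side")
cv2.imwrite("pics/c3.png",cv2.resize(b[100:330,100:380],None,fx=2.5,fy=2.5,interpolation=3))
E
```

```text
{'time_s': 4.7, 'qpos': [32.918, 16.105, -21.634, 99.414, 6.503, 65.467, -83.965], 'tool_pos': [0.561, -0.171, 0.126], 'tool_rot': [179.921, -0.225, -3.337], 'force': [-0.239, 1.147, -1.275], 'grip_width': 0.012, 'grasp_force': 29.999}
shift mm [ -46.4 -281.     2.4] turn -0.137
```

View pics/c3.png

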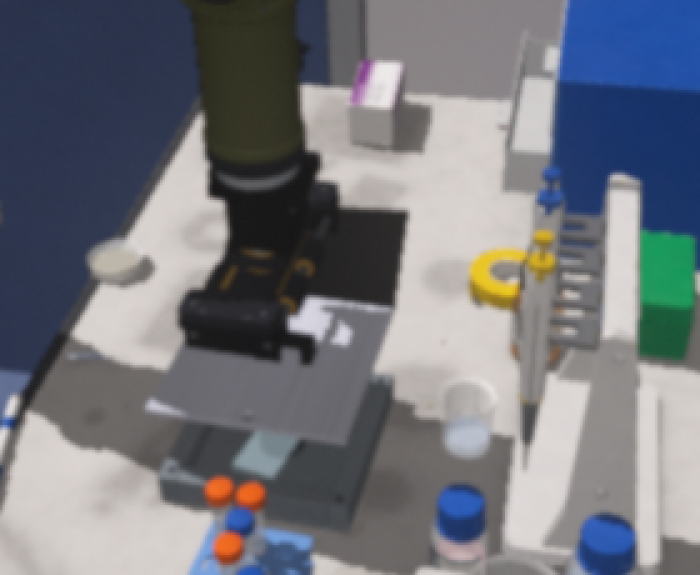

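The side view shows the cover held level above the open housing, with the slide still on its rest at about (265,445). I'll carry it to the mat.

Call:
{"name": "arm_command", "arguments": {
  "series": [
    [[-3,-20,0],0],
    [[-8,-50,0],0],
    [[-13,-80,0],0],
    [[-18,-110,0],0],
    [[-23,-140,0],0]
  ]
}}

```text
time_s: 5.3
tool_pos: [0.5437, -0.0285, 0.1226]
tool_rot: [-180.0, 0.1, -3.3]
force: [1.0, -0.7, -3.0]
grip_width: 0.0117
grasp_force: 30.0
```

Call:
{"name": "arm_command", "arguments": {
  "series": [
    [[-5,-30,0],-0.03],
    [[-10,-60,0],-0.06],
    [[-15,-90,0],-0.1],
    [[-20,-120,0],-0.13],
    [[-23,-141,0],-0.137]
  ]
}}

```text
time_s: 5.8
tool_pos: [0.5287, 0.115, 0.1228]
tool_rot: [-180.0, 0.1, 4.7]
force: [-0.1, 0.2, -1.9]
grip_width: 0.0115
grasp_force: 30.0
```

Call:
{"name": "arm_command", "arguments": {
  "series": [
    [[0,0,20],0],
    [[0,0,40],0],
    [[0,0,60],0],
    [[0,0,80],0],
    [[0,0,88],0]
  ]
}}

```text
time_s: 6.3
tool_pos: [0.5277, 0.1119, 0.0328]
tool_rot: [180.0, 0.3, 4.5]
force: [1.1, -0.2, -2.1]
grip_width: 0.0119
grasp_force: 30.0
```

```bash
python3 - <<'E'
from h import *
import time
state(); viewer.read_camera("top"); state(); viewer.read_camera("top"); state(); go([.531,.112,.0225],4.5)
E
```

```text
{'time_s': 6.3, 'qpos': [12.988, 18.949, -31.599, 109.625, 11.938, 54.956, -109.647], 'tool_pos': [0.528, 0.112, 0.033], 'tool_rot': [179.983, 0.289, 4.529], 'force': [1.102, -0.206, -2.063], 'grip_width': 0.012, 'grasp_force': 29.999}
{'time_s': 6.35, 'qpos': [12.989, 18.976, -31.594, 109.632, 11.938, 54.939, -109.65], 'tool_pos': [0.528, 0.112, 0.033], 'tool_rot': [179.993, 0.306, 4.522], 'force': [-0.143, -0.238, -2.967], 'grip_width': 0.012, 'grasp_force': 30.0}
{'time_s': 6.4, 'qpos': [13.004, 18.892, -31.615, 109.545, 11.906, 55.009, -109.62], 'tool_pos': [0.528, 0.112, 0.034], 'tool_rot': [179.994, 0.215, 4.522], 'force': [-0.543, -0.062, -2.955], 'grip_width': 0.012, 'grasp_force': 30.0}
shift mm [ 2.6  0.3 11.4] turn 0.0
```

Call:
{"name": "arm_command", "arguments": {
  "series": [
    [[0,0,3],0],
    [[0,0,6],0],
    [[0,0,8],0],
    [[0,0,10],0],
    [[0,0,10],0]
  ]
}}

```text
time_s: 6.9
tool_pos: [0.5299, 0.1123, 0.0255]
tool_rot: [180.0, 0.0, 4.5]
force: [1.4, 0.6, -2.5]
grip_width: 0.0113
grasp_force: 30.0
```

Call:
{"name": "arm_command", "arguments": {
  "series": [
    [[0,0,0.5],0],
    [[0,0,1],0],
    [[0,0,1.5],0],
    [[0,0,2],0],
    [[0,0,2],0]
  ]
}}

```text
time_s: 7.4
tool_pos: [0.5299, 0.1124, 0.0234]
tool_rot: [180.0, 0.0, 4.5]
force: [0.2, -0.0, -1.4]
grip_width: 0.0118
grasp_force: 30.0
```

Call:
{"name": "arm_command", "arguments": {
  "series": [
    [[0,0,0.5],0],
    [[0,0,1],0],
    [[0,0,1.5],0],
    [[0,0,2],0],
    [[0,0,2],0]
  ]
}}

```text
time_s: 7.9
tool_pos: [0.53, 0.1124, 0.0225]
tool_rot: [180.0, 0.0, 4.5]
force: [-2.4, 0.0, 6.0]
grip_width: 0.0117
grasp_force: 30.0
```

The cover is down on the mat, so I'll release it and rise.

Call:
{"name": "arm_command", "arguments": {
  "series": [
    [[0,0,0],0],
    [[0,0,0],0],
    [[0,0,0],0],
    [[0,0,0],0],
    [[0,0,0],0]
  ],
  "grip": -1
}}

```text
time_s: 8.4
tool_pos: [0.5299, 0.1124, 0.0214]
tool_rot: [180.0, 0.0, 4.5]
force: [-0.4, 0.4, -0.7]
grip_width: 0.0439
grasp_force: 0.0
```

Call:
{"name": "arm_command", "arguments": {
  "series": [
    [[0,0,-10],0],
    [[0,0,-30],0],
    [[0,0,-60],0],
    [[0,0,-100],0],
    [[0,0,-140],0]
  ]
}}

```text
time_s: 8.9
tool_pos: [0.5296, 0.1126, 0.1634]
tool_rot: [-180.0, 0.0, 4.5]
force: [0.6, 0.9, 1.2]
grip_width: 0.0824
grasp_force: 0.0
```

```bash
python3 - <<'E'
from h import *
state()
a,d=viewer.read_camera("top"); b,_=viewer.read_camera("side"); np.save("t4.npy",d)
print("crop origin 285,165 x6")
A=cv2.resize(a[165:250,300:385],None,fx=6,fy=6,interpolation=3); B=cv2.resize(b[120:320,140:280],None,fx=2,fy=2.,interpolation=3)
h=max(len(A),len(B)); f=lambda x:cv2.copyMakeBorder(x,0,h-len(x),0,0,0)
cv2.imwrite("pics/c4.png",np.hstack([f(A),f(B)]))
E
```

```text
{'time_s': 8.9, 'qpos': [15.627, 10.166, -33.435, 102.709, 5.977, 68.894, -105.013], 'tool_pos': [0.53, 0.113, 0.163], 'tool_rot': [-179.995, 0.01, 4.539], 'force': [0.6, 0.92, 1.189], 'grip_width': 0.082, 'grasp_force': 0.0}
crop origin 285,165 x6
```

View pics/c4.png

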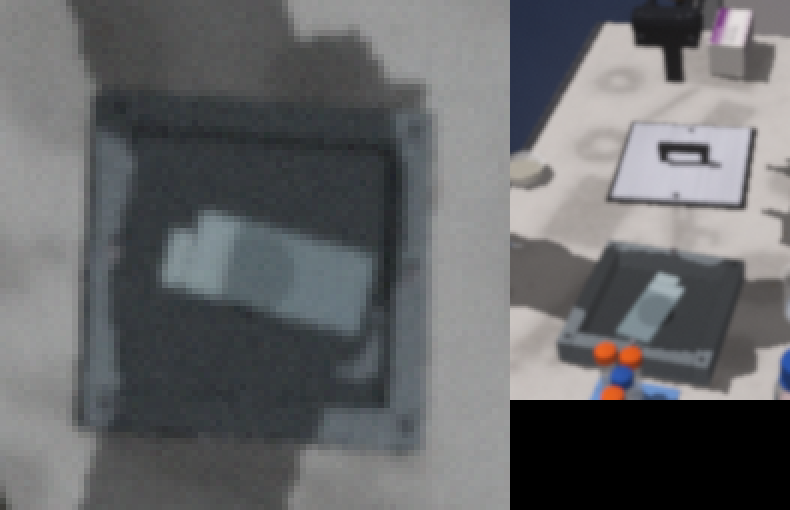

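The cover lies flat on the mat in the side part. In the top crop (6x, origin 300,165) the notch is at about (180,222), so the frosted end points image-left. The whole corners are (162,288), (358,333) and (374,255). Since the tool can't tilt, I'll raise the frosted end by pivoting the slide in the fingers against the housing's near rim.

```bash
python3 - <<'E'
from h import *
P={k:px2w("top",300+u/6-.4,165+v/6-.4,z=.024) for k,(u,v) in dict(fl=(162,288),pl=(358,333),pr=(374,255),nt=(200,210)).items()}
print({k:v.round(4).tolist() for k,v in P.items()}, [np.linalg.norm(P[a]-P[b]).round(4) for a,b in(("fl","pl"),("pl","pr"))])
c=(P["fl"]+P["pr"])/2; ax=(P["fl"]-P["pl"])[:2]; ax2=(P["nt"]-P["pr"])[:2]
print("c",c.round(4),"yaws",*[np.degrees(np.arctan2(a[1],a[0])).round(1) for a in(ax,ax2)])
ax=ax/np.linalg.norm(ax)+ax2/np.linalg.norm(ax2); ax/=np.linalg.norm(ax); y=np.degrees(np.arctan2(ax[1],ax[0]))
g=c[:2]-.02*ax; print("yaw",y,"grip",g); go([*g,.12],y); print(env.get_obs()["tool_rot"][2]-y)
r=[px2w("top",300+u/6-.4,165+v/6-.4,z=.03).round(4).tolist() for u,v in((80,428),(418,450))]; print("near rim",r)
E
```

```text
{'fl': [0.5508, -0.1235, 0.024], 'pl': [0.5301, -0.2192, 0.024], 'pr': [0.5687, -0.2281, 0.024], 'nt': [0.5895, -0.1427, 0.024]} [np.float64(0.0979), np.float64(0.0395)]
c [ 0.5597 -0.1758  0.024 ] yaws 77.8 76.3
yaw 77.05015824474468 grip [ 0.5552269  -0.19530094]
shift mm [ -3.6 309.8  48.3] turn -1.266
-72.51946790155266
near rim [[0.4815, -0.0819, 0.03], [0.473, -0.2455, 0.03]]
```

Call:
{"name": "arm_command", "arguments": {
  "series": [
    [[-1,45,0],0],
    [[-2,90,0],0],
    [[-3,135,0],0],
    [[-3,180,0],0],
    [[-3,225,0],0]
  ],
  "grip": -0.38
}}

```text
time_s: 9.5
tool_pos: [0.5444, -0.1138, 0.1619]
tool_rot: [180.0, -0.0, 4.5]
force: [0.5, 0.1, -0.0]
grip_width: 0.0614
grasp_force: 0.0
```

Call:
{"name": "arm_command", "arguments": {
  "series": [
    [[0,25,0],-0.14],
    [[0,50,0],-0.28],
    [[0,75,0],-0.42],
    [[0,85,0],-0.56],
    [[0,85,0],-0.7]
  ]
}}

```text
time_s: 10.0
tool_pos: [0.5508, -0.1995, 0.1613]
tool_rot: [180.0, 0.0, 44.7]
force: [-0.1, 0.4, 0.1]
grip_width: 0.0601
grasp_force: 0.0
```

Call:
{"name": "arm_command", "arguments": {
  "series": [
    [[0,0,0],-0.14],
    [[0,0,10],-0.28],
    [[0,0,20],-0.42],
    [[0,0,30],-0.566],
    [[0,0,45],-0.566]
  ]
}}

```text
time_s: 10.5
tool_pos: [0.5518, -0.1969, 0.1166]
tool_rot: [179.9, 0.0, 77.1]
force: [0.1, 1.3, 0.7]
grip_width: 0.06
grasp_force: 0.0
```

```bash
python3 - <<'E'
from h import *
o=np.array([env.get_obs()["tool_pos"]]); state(); go([.5552,-.1953,.060],77.05)
viewer.read_camera("side");viewer.read_camera("side"); state();go([.5552,-.1953,.060],77.05)
E
```

```text
{'time_s': 10.5, 'qpos': [41.85, 17.689, -29.153, 99.666, 9.411, 64.988, -3.055], 'tool_pos': [0.552, -0.197, 0.117], 'tool_rot': [179.92, 0.011, 77.08], 'force': [0.068, 1.305, 0.669], 'grip_width': 0.06, 'grasp_force': 0.0}
shift mm [ 2.4  2.9 56.6] turn 0.001
{'time_s': 10.6, 'qpos': [41.803, 17.805, -29.064, 99.828, 9.393, 65.031, -3.26], 'tool_pos': [0.55, -0.196, 0.114], 'tool_rot': [-179.762, -0.037, 76.853], 'force': [-0.784, 0.203, 0.364], 'grip_width': 0.06, 'grasp_force': 0.0}
shift mm [ 2.3  5.4 54.1] turn -0.003
```

Call:
{"name": "arm_command", "arguments": {
  "series": [
    [[2,4,10],0],
    [[2,4,25],0],
    [[2,4,40],0],
    [[2,4,55],0],
    [[2,4,65],0]
  ]
}}

```text
time_s: 11.1
tool_pos: [0.5547, -0.1955, 0.0493]
tool_rot: [-179.9, -0.0, 77.0]
force: [-0.1, -0.6, -0.4]
grip_width: 0.06
grasp_force: 0.0
```

```bash
python3 - <<'E'
from h import *
state(); go([.5552,-.1953,.020],77.05)
b,_=viewer.read_camera("side")
cv2.imwrite("pics/c5.png",cv2.resize(b[190:320,150:290],None,fx=4,fy=4,interpolation=3))
E
```

```text
{'time_s': 11.1, 'qpos': [40.406, 22.405, -28.122, 102.366, 12.163, 58.375, -5.319], 'tool_pos': [0.555, -0.195, 0.049], 'tool_rot': [-179.864, -0.017, 77.041], 'force': [-0.123, -0.6, -0.438], 'grip_width': 0.06, 'grasp_force': 0.0}
shift mm [ 0.3  0.5 29.3] turn -0.0
```

View pics/c5.png

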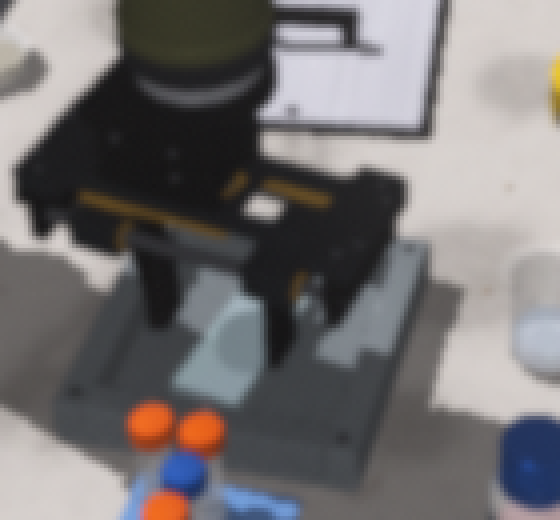

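The fingers at (160,320) and (280,360) straddle the plain half of the slide. I'll descend and grip.

Call:
{"name": "arm_command", "arguments": {
  "series": [
    [[0,0,8],0],
    [[0,0,16],0],
    [[0,0,24],0],
    [[0,0,29],0],
    [[0,0,29],0]
  ]
}}

```text
time_s: 11.65
tool_pos: [0.5551, -0.1957, 0.0217]
tool_rot: [-179.9, -0.0, 77.1]
force: [-0.3, 0.1, 1.0]
grip_width: 0.06
grasp_force: 0.0
```

Call:
{"name": "arm_command", "arguments": {
  "series": [
    [[0,0,0],0],
    [[0,0,0],0],
    [[0,0,0],0],
    [[0,0,0],0],
    [[0,0,0],0]
  ],
  "grip": 1,
  "grip_force": 15
}}

```text
time_s: 12.15
tool_pos: [0.556, -0.1959, 0.0229]
tool_rot: [180.0, 0.0, 77.0]
force: [-0.4, -0.5, 1.6]
grip_width: 0.0397
grasp_force: 14.9
```

Call:
{"name": "arm_command", "arguments": {
  "series": [
    [[0,0,0],0],
    [[0,0,0],0],
    [[0,0,0],0],
    [[0,0,0],0],
    [[0,0,0],0]
  ]
}}

```text
time_s: 12.65
tool_pos: [0.556, -0.1959, 0.0228]
tool_rot: [180.0, 0.0, 77.1]
force: [-0.3, 0.2, 3.2]
grip_width: 0.0399
grasp_force: 14.9
```

Call:
{"name": "arm_command", "arguments": {
  "series": [
    [[0,0,-8],0],
    [[0,0,-25],0],
    [[0,0,-45],0],
    [[0,0,-65],0],
    [[0,0,-85],0]
  ]
}}

```text
time_s: 13.15
tool_pos: [0.5551, -0.1955, 0.1081]
tool_rot: [-179.9, -0.0, 77.1]
force: [0.4, 0.1, 0.2]
grip_width: 0.04
grasp_force: 14.9
```

Call:
{"name": "arm_command", "arguments": {
  "series": [
    [[0,0,0],0.14],
    [[0,0,0],0.28],
    [[0,0,0],0.42],
    [[0,0,0],0.56],
    [[0,0,0],0.7]
  ]
}}

```text
time_s: 13.65
tool_pos: [0.5551, -0.1955, 0.1073]
tool_rot: [-179.9, 0.0, 36.6]
force: [0.7, 0.2, -0.9]
grip_width: 0.0396
grasp_force: 14.9
```

Call:
{"name": "arm_command", "arguments": {
  "series": [
    [[0,0,0],0.14],
    [[0,0,0],0.28],
    [[0,0,0],0.42],
    [[0,0,0],0.56],
    [[0,0,0],0.7]
  ]
}}

```text
time_s: 14.15
tool_pos: [0.5551, -0.1954, 0.1073]
tool_rot: [-180.0, 0.1, -3.5]
force: [-0.5, 0.4, 0.2]
grip_width: 0.0396
grasp_force: 14.9
```

```bash
python3 - <<'E'
from h import *
state(); go([.449,-.1656,.060],-3.3)
E
```

```text
{'time_s': 14.15, 'qpos': [31.756, 17.176, -17.518, 100.008, 5.673, 63.756, -81.026], 'tool_pos': [0.555, -0.195, 0.107], 'tool_rot': [-179.973, 0.071, -3.479], 'force': [-0.47, 0.433, 0.161], 'grip_width': 0.04, 'grasp_force': 14.9}
shift mm [-107.7  -23.3   47.5] turn -0.003
```

Next I move outside the near rim, still above it (z≈0.06), and take a look.

Call:
{"name": "arm_command", "arguments": {
  "series": [
    [[-25,-6,0],0],
    [[-50,-12,0],0],
    [[-75,-18,0],0],
    [[-100,-23,0],0],
    [[-108,-23,0],0]
  ]
}}

```text
time_s: 14.65
tool_pos: [0.4464, -0.166, 0.1071]
tool_rot: [-180.0, 0.2, -3.2]
force: [0.7, -0.4, -1.0]
grip_width: 0.0396
grasp_force: 14.9
```

Call:
{"name": "arm_command", "arguments": {
  "series": [
    [[0,0,10],0],
    [[0,0,25],0],
    [[0,0,40],0],
    [[0,0,47],0],
    [[0,0,47],0]
  ],
  "grip_force": 8
}}

```text
time_s: 15.15
tool_pos: [0.4488, -0.1666, 0.0591]
tool_rot: [-179.9, 0.1, -3.2]
force: [0.4, -0.5, -0.4]
grip_width: 0.0403
grasp_force: 7.9
```

```bash
python3 - <<'E'
from h import *
state(); go([.449,-.1656,.037],-3.3)
b,_=viewer.read_camera("side")
cv2.imwrite("pics/c6.png",cv2.resize(b[190:320,120:280],None,fx=4,fy=4,interpolation=3)); state();
E
```

```text
{'time_s': 15.15, 'qpos': [34.373, 7.999, -18.122, 117.184, 2.964, 55.387, -78.43], 'tool_pos': [0.449, -0.167, 0.059], 'tool_rot': [-179.927, 0.129, -3.155], 'force': [0.411, -0.493, -0.421], 'grip_width': 0.04, 'grasp_force': 7.939}
shift mm [ 0.2 -0.9 22.1] turn 0.003
{'time_s': 15.2, 'qpos': [34.375, 7.933, -18.126, 117.141, 2.956, 55.41, -78.422], 'tool_pos': [0.449, -0.167, 0.06], 'tool_rot': [-179.96, 0.05, -3.152], 'force': [0.724, -0.145, -0.972], 'grip_width': 0.04, 'grasp_force': 7.939}
```

View pics/c6.png

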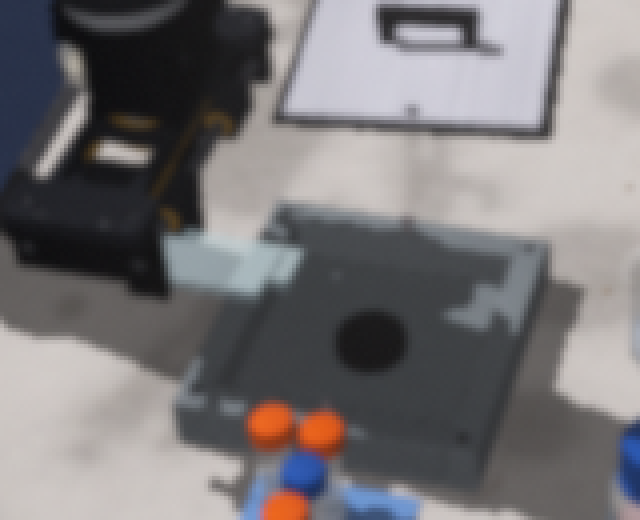

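The slide is held level, with its notched end at about (300,255) over the near rim. I'll lower it so the rim tips it up.

Call:
{"name": "arm_command", "arguments": {
  "series": [
    [[0,0,8],0],
    [[0,0,15],0],
    [[0,0,20],0],
    [[0,0,24],0],
    [[0,0,27],0]
  ]
}}

```text
time_s: 15.7
tool_pos: [0.4489, -0.1671, 0.0333]
tool_rot: [180.0, 0.0, -3.2]
force: [-1.4, 0.1, 2.4]
grip_width: 0.0402
grasp_force: 8.0
```

Call:
{"name": "arm_command", "arguments": {
  "series": [
    [[0,0,2],0],
    [[0,0,4],0],
    [[0,0,6],0],
    [[0,0,8],0],
    [[0,0,9],0]
  ]
}}

```text
time_s: 16.2
tool_pos: [0.4497, -0.167, 0.0247]
tool_rot: [180.0, -0.1, -3.2]
force: [-0.7, -0.7, 1.8]
grip_width: 0.0401
grasp_force: 8.0
```

```bash
python3 - <<'E'
from h import *
state()
b,_=viewer.read_camera("side")
cv2.imwrite("pics/c7.png",cv2.resize(b[190:320,120:280],None,fx=4,fy=4,interpolation=3)); state();
E
```

```text
{'time_s': 16.2, 'qpos': [33.965, 10.918, -17.935, 118.673, 4.308, 50.941, -79.541], 'tool_pos': [0.45, -0.167, 0.025], 'tool_rot': [179.985, -0.064, -3.162], 'force': [-0.71, -0.748, 1.756], 'grip_width': 0.04, 'grasp_force': 8.0}
{'time_s': 16.25, 'qpos': [33.963, 10.924, -17.936, 118.68, 4.306, 50.943, -79.54], 'tool_pos': [0.45, -0.167, 0.025], 'tool_rot': [179.991, -0.05, -3.158], 'force': [-0.182, -1.102, 1.239], 'grip_width': 0.04, 'grasp_force': 8.0}
```

View pics/c7.png

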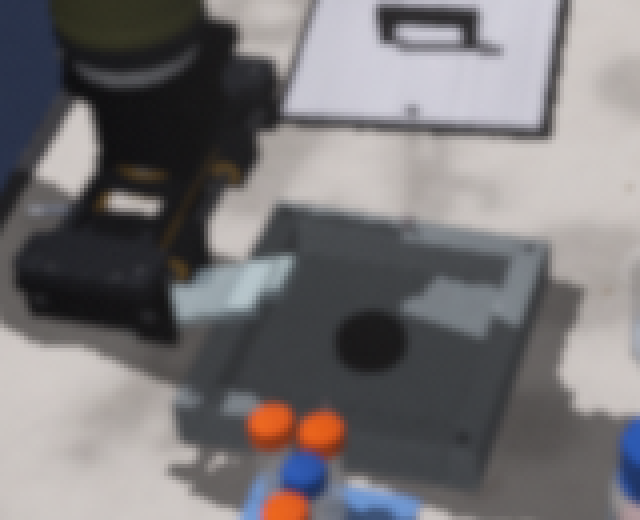

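The pivoting works: the near edge now rises from (175,320) to (295,255). I'll go down a little more, tighten the grip and lift.

Call:
{"name": "arm_command", "arguments": {
  "series": [
    [[0,0,0.5],0],
    [[0,0,1],0],
    [[0,0,1.5],0],
    [[0,0,1.5],0],
    [[0,0,1.5],0]
  ]
}}

```text
time_s: 16.75
tool_pos: [0.4491, -0.1667, 0.023]
tool_rot: [-180.0, 0.0, -3.2]
force: [0.9, 0.3, 2.0]
grip_width: 0.0398
grasp_force: 8.0
```

Call:
{"name": "arm_command", "arguments": {
  "series": [
    [[0,0,0],0],
    [[0,0,0],0],
    [[0,0,0],0],
    [[0,0,-3],0],
    [[0,0,-8],0]
  ],
  "grip_force": 25
}}

```text
time_s: 17.25
tool_pos: [0.4482, -0.1666, 0.0306]
tool_rot: [-180.0, 0.1, -3.2]
force: [0.1, -1.1, -1.1]
grip_width: 0.0393
grasp_force: 25.0
```

Call:
{"name": "arm_command", "arguments": {
  "series": [
    [[0,0,-10],0],
    [[0,0,-25],0],
    [[0,0,-45],0],
    [[0,0,-70],0],
    [[0,0,-95],0]
  ]
}}

```text
time_s: 17.75
tool_pos: [0.4489, -0.1667, 0.1275]
tool_rot: [180.0, 0.0, -3.2]
force: [0.1, 0.4, -0.6]
grip_width: 0.0394
grasp_force: 25.0
```

Call:
{"name": "arm_command", "arguments": {
  "series": [
    [[0,0,-25],0],
    [[0,0,-50],0],
    [[0,0,-75],0],
    [[0,0,-90],0],
    [[0,0,-90],0]
  ]
}}

```text
time_s: 18.25
tool_pos: [0.4505, -0.1673, 0.2191]
tool_rot: [179.9, -0.3, -3.2]
force: [0.9, 0.3, -0.4]
grip_width: 0.0395
grasp_force: 25.0
```

```bash
python3 - <<'E'
from h import *
b,_=viewer.read_camera("side"); _,d=viewer.read_camera("side")
np.save("s8.npy",d); state()
cv2.imwrite("pics/c8.png",cv2.resize(b[90:240,120:280],None,fx=4,fy=4,interpolation=3))
E
```

```text
{'time_s': 18.35, 'qpos': [35.395, -1.352, -17.833, 107.178, -0.412, 74.095, -75.483], 'tool_pos': [0.449, -0.167, 0.216], 'tool_rot': [179.979, -0.01, -3.163], 'force': [0.191, -0.27, -1.497], 'grip_width': 0.04, 'grasp_force': 25.0}
```

View pics/c8.png

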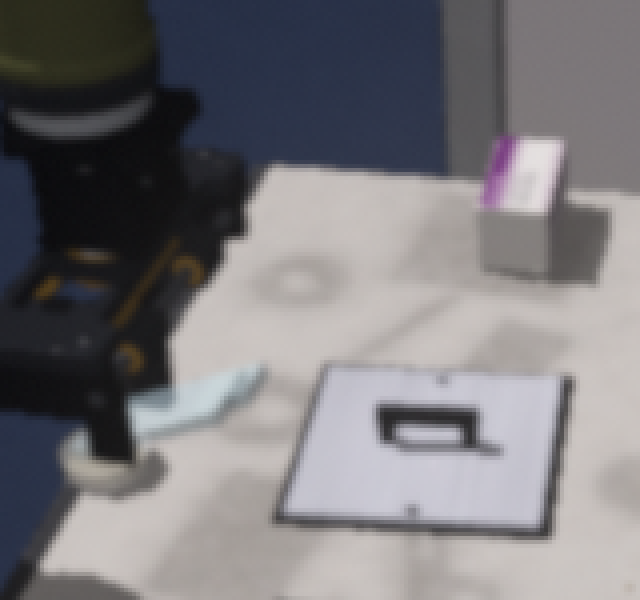

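The slide is up with its frosted end high, from (140,420) up to (260,370). I'll check its angle from the depth image.

```bash
python3 - <<'E'
from h import *
d=np.load("s8.npy")
W=np.array([px2w("side",u,v,d=d[v,u]) for u in range(150,190) for v in range(178,206) if d[v,u]>0])
W=W[(W[:,2]>.17)&(W[:,0]>.463)&(abs(W[:,1]+.167)<.03)]; print(len(W),W.min(0).round(3),W.max(0).round(3))
for _ in range(4):
    A=np.c_[W[:,:2]-W[:,:2].mean(0),np.ones(len(W))]; s=np.linalg.lstsq(A,W[:,2],rcond=None)[0]; r=W[:,2]-A@s; W=W[abs(r)<max(.003,2*r.std())]
print(len(W),s,r.std(),"pitch",np.degrees(np.arctan(s[0])),"roll",np.degrees(np.arctan(s[1])),W.mean(0))
E
```

```text
333 [ 0.463 -0.193  0.219] [ 0.518 -0.15   0.249]
267 [0.41333808 0.01233988 0.23597584] 0.0013513155881271328 pitch 22.45717136050927 roll 0.7069869516490914 [ 0.48952325 -0.17230799  0.23599929]
```

The frosted end is raised about 22° (16–44° allowed), with under 1° of roll and the centre about 0.22 m up. I'll hand it in.

```bash
python3 - <<'E'
from h import *
state(); print(env.sign_off())
E
```

```text
{'time_s': 18.35, 'qpos': [35.395, -1.352, -17.833, 107.178, -0.412, 74.095, -75.483], 'tool_pos': [0.449, -0.167, 0.216], 'tool_rot': [179.979, -0.01, -3.163], 'force': [0.191, -0.27, -1.497], 'grip_width': 0.04, 'grasp_force': 25.0}
the job is handed in; nothing more can be done
None
```

The job is handed in (no verdict came back): the cover lies flat on the mat, and the slide is held still by its plain half about 0.22 m up, label side up, frosted end raised about 22° as measured (asked about 30°, 16–44° allowed).

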